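# Build a two-level test-kiln stack of shelf, posts and glaze tiles

### The job

Build up the test-kiln load on the kiln shelf with the stained marks, working from the bottom up: first lay the rust-brown tile flat on its round mark in the middle, then stand the two kiln posts upright on the two square marks, then lay the loose cream-white kiln shelf centred and in line across both posts, and finally lay the green tile flat on the middle of that upper shelf. Leave the third, pale cream tile, the blue jar and the wooden stamp where they are.

Things in the scene. Friction and masses are not known exactly. Their poses are not given: they have to be found in the camera images.
- kiln_base: Fixed lower kiln shelf lying on the table: brown-grey slab 136 (its x) x 72 (its y) x 14 mm thick with a white-washed top and three red-brown marks. Origin at the centre of its underside, so its top is 14 mm above the origin. The round tile mark (26 mm across) is at its centre; the two square-outline post marks (34 mm) are centred 44 mm either side of the centre along its x axis, on its centre line. It cannot be moved.
- kiln_top: Loose upper kiln shelf: plain cream-white slab 130 (its x) x 58 (its y) x 10 mm thick, 0.18 kg, no marks, lying flat on the table top (z = 0) like all loose things at the start. Origin at the centre of its underside. Grip it across its 58 mm width.
- post_a: Kiln post: orange-buff square column 28 x 28 mm, 45 mm tall with a small hole of 13 mm through it from top to bottom, standing upright. Origin at the centre of its underside, z up. Both posts are alike and either may go on either square mark.
- post_b: The other kiln post, just like post_a (28 x 28 mm, 45 mm tall); origin at the centre of its underside.
- tile_rust: Square fired test tile 36 x 36 mm, 7 mm thick, lying flat, top half glazed rust-brown, the rest bare pinkish clay. Origin at the centre of its underside; its x and y axes are parallel to its edges.
- tile_green: Square fired test tile 34 x 34 mm, 7 mm thick, lying flat, top half glazed dark green. Origin at the centre of its underside; its x and y axes are parallel to its edges.
- tile_cream: Square fired test tile 40 x 40 mm, 7 mm thick, lying flat, top half glazed pale cream. Not needed: leave it where it is. Origin at the centre of its underside.
- jar_blue: Small white jar with a blue lid, 45 mm across, 56 mm tall, near the wall; further left a pencil sharpener juts from the wall (about y = 0.04 m, x over 0.6 m, 0.15 to 0.3 m up): pass in front of it. Not needed: leave it where it is. Origin at the centre of its underside.
- stamp: Wooden stamp block with a turned knob, 37 x 42 mm, 46 mm tall, in front of the fixed wooden chest (140 mm high, its right side at y = 0.09 m, from x = 0.42 m to the wall). Not needed: leave it where it is. Origin at the centre of its underside.
There are look-alikes about, which are no part of the job. What is shaped like the tile_rust but yellow is not meant.

How it is judged (in metres and radians):
On the way, in this order (a step that is already met when the one before it is completed fails the run):
1. the rust-brown tile lies on the middle of the lower shelf, let go (horizontal distance between tile_rust and kiln_base below 0.012 m and z of tile_rust in the frame of kiln_base between 0.01 and 0.018 m and angle between tile_rust's own z axis and vertical below 0.1 rad and contact force between tile_rust and the fingers below 0.1 N and linear speed of tile_rust below 0.02 m/s), for 0.2 s.
2. both posts stand on the two square marks, let go (((x of post_a in the frame of kiln_base between -0.054 and -0.034 m and y of post_a in the frame of kiln_base between -0.01 and 0.01 m and z of post_a in the frame of kiln_base between 0.01 and 0.018 m and angle between each of post_a, post_b's own z axis and vertical below 0.1 rad and contact force between each of post_a, post_b and the fingers below 0.1 N and linear speed of each of post_a, post_b below 0.02 m/s and x of post_b in the frame of kiln_base between 0.034 and 0.054 m and y of post_b in the frame of kiln_base between -0.01 and 0.01 m and z of post_b in the frame of kiln_base between 0.01 and 0.018 m) or (x of post_a in the frame of kiln_base between 0.034 and 0.054 m and y of post_a in the frame of kiln_base between -0.01 and 0.01 m and z of post_a in the frame of kiln_base between 0.01 and 0.018 m and angle between each of post_a, post_b's own z axis and vertical below 0.1 rad and contact force between each of post_a, post_b and the fingers below 0.1 N and linear speed of each of post_a, post_b below 0.02 m/s and x of post_b in the frame of kiln_base between -0.054 and -0.034 m and y of post_b in the frame of kiln_base between -0.01 and 0.01 m and z of post_b in the frame of kiln_base between 0.01 and 0.018 m))), for 0.2 s.
3. the upper shelf rests on both posts, let go (horizontal distance between kiln_top and kiln_base below 0.012 m and angle between the x axis of kiln_top and the x axis of kiln_base, either way round below 0.15 rad and z of kiln_top in the frame of kiln_base between 0.055 and 0.063 m and angle between kiln_top's own z axis and vertical below 0.1 rad and contact force between kiln_top and the fingers below 0.1 N and linear speed of kiln_top below 0.02 m/s), for 0.2 s.
4. the green tile lies on the middle of the upper shelf, let go (horizontal distance between tile_green and kiln_top below 0.012 m and z of tile_green in the frame of kiln_top between 0.006 and 0.014 m and angle between tile_green's own z axis and vertical below 0.1 rad and contact force between tile_green and the fingers below 0.1 N and linear speed of tile_green below 0.02 m/s), for 0.2 s.
At the end, for the whole second after the job is handed in: Rust tile within 12 mm of the lower shelf's centre; a post within 10 mm (per axis) of each square mark; upper shelf on the posts, centred within 12 mm and in line within 0.15 rad; green tile within 12 mm of its centre; all level or upright within 0.1 rad, heights within 4 mm, let go, at rest (all of step 1 and all of step 3 and all of step 4 and ((x of post_a in the frame of kiln_base between -0.054 and -0.034 m and y of post_a in the frame of kiln_base between -0.01 and 0.01 m and z of post_a in the frame of kiln_base between 0.01 and 0.018 m and angle between each of post_a, post_b's own z axis and vertical below 0.1 rad and contact force between each of post_a, post_b and the fingers below 0.1 N and linear speed of each of post_a, post_b below 0.02 m/s and x of post_b in the frame of kiln_base between 0.034 and 0.054 m and y of post_b in the frame of kiln_base between -0.01 and 0.01 m and z of post_b in the frame of kiln_base between 0.01 and 0.018 m) or (x of post_a in the frame of kiln_base between 0.034 and 0.054 m and y of post_a in the frame of kiln_base between -0.01 and 0.01 m and z of post_a in the frame of kiln_base between 0.01 and 0.018 m and angle between each of post_a, post_b's own z axis and vertical below 0.1 rad and contact force between each of post_a, post_b and the fingers below 0.1 N and linear speed of each of post_a, post_b below 0.02 m/s and x of post_b in the frame of kiln_base between -0.054 and -0.034 m and y of post_b in the frame of kiln_base between -0.01 and 0.01 m and z of post_b in the frame of kiln_base between 0.01 and 0.018 m))); the robot touches nothing.
It fails at once if the cream tile is moved by more than 15 mm (distance of tile_cream from where it was at the start of the episode above 0.015 m).
It fails at once if the blue jar is moved by more than 15 mm (distance of jar_blue from where it was at the start of the episode above 0.015 m).
It fails at once if the wooden stamp is moved by more than 15 mm (distance of stamp from where it was at the start of the episode above 0.015 m).
It also fails if it takes over 144 s, if anything falls off the work surface, if the arm or the gripper's body presses on something with over 40 N, if the wrist force passes 120 N, or if a joint passes its speed limit or range.

### The arm

A 6-joint arm with a two-finger parallel gripper is mounted at the origin on the work surface; the furniture and walls round the work are solid. World frame = base frame: x ahead of the robot, y to its left, z up, the work surface at z = 0. Lengths are in m, angles in degrees, forces in N, time in s.
With the tool pointing down it reaches from about 0.25 to 0.725 m from the base axis. Payload 9.7 kg.
Tool frame: the origin (TCP) lies midway between the tips of the shut fingers; the grasp point (between the pads) lies bot.grasp_offset behind it (bot.grasp_offset is the distance from the TCP to the grasp point, in m); x points along the fingers, y is the direction in which the jaws open and shut, and the axes are right-handed (so a half turn about x gives the same grasp; the last joint's range is limited). The gripper opens to 85 mm and grips with 20 to 120 N. Pads are 22 mm wide; open, the fingers measure 114 mm over their backs; the gripper's body (76 mm by 85 mm) begins 54 mm behind the grasp point. The pads swing forward as they close: fully open they stand 13 mm farther back than shut.
Start: joints at [66.864, 4.979, 10.078, 95.1, 0, 90], TCP at [0.216, 0.506, 0.195] pointing down, gripper open.
Joint ranges: [-179.16, 179.16], [-48.56, 103.87], [-65.8, 70.77], [-126.05, 130.52], [-82.76, 87.17], [-180, 180]. Speed limits (degrees/s): [127.2, 127.2, 147.25, 180, 180, 180].

### API

Orientations are given as [roll, pitch, yaw] about the fixed x, y, z axes, in that order (R = Rz(yaw) Ry(pitch) Rx(roll)).
In Python, from workcell import status, camera, bot gives the robot as it stands.
- The arm moves only by the shell command python3 -m jog 'ROWS' [OPENING] [FORCE]. ROWS is text: rows parted by semicolons, each of 4 numbers parted by spaces: the shift along the tool's x, y, z in mm, then the turn about the tool's x in degrees. A call has exactly 8 rows; each row is the pose to reach, as a shift and turn from the pose commanded when the call began, along the tool's axes at that moment; what a row does not reach only later rows make up. A row lasts 1/8 s, in which the tool goes at most 62.5 mm and 10.7 degrees, less where a joint would pass 70% of its speed; a pose out of reach is approached as far as the arm can. A call with a gripper value outside its range is refused whole. OPENING is the opening, from 0 (shut) to 1 (fully open), set as the call begins (- or left out, the last holds). The fingers move at their own pace and stop on an object; FORCE is the grip in N (left out, the last holds). Time passes only in rows, so rows that repeat a pose let the fingers close, or fill a call up. It gives the time, the measured TCP pose, the force and the opening at its end, in the units of the state.
- status.get_obs(): the state, without advancing time (a new reading comes with each control period).
- camera(name): name is "side" or "top" or "wrist"; returns a dict with "color" (420x560x3 uint8, red, green, blue), "vfov" (degrees; the focal length in pixels is half the picture's height over the tangent of half this angle, whatever the lens; pixels are square), "cx", "cy" (the principal point, pixels), "rvec" (rotation vector, rad) and "tvec" (3), from world to camera coordinates, as OpenCV has them. Camera axes: x right, y down, z forward; pixel columns grow to the right and rows downward; lengths in m; the calibration is good to about 2 mm. A picture is of the moment at which its call begins. There is no depth.
- bot.job_done(): hands the job in, once; it reports no verdict.
The state is a dict: "time": time; "q": joint angles; "qd": joint speeds; "joint_efforts": joint torques, N m; "ee_pos": TCP position; "tcp_rot": TCP orientation; "wrist_force": force on the tool from outside, world axes, zero at the start; "torque": the same for the moment, N m; "opening": finger opening in m.
Only numpy, scipy, OpenCV 4.12 (cv2) and the standard library are available. Lean on these libraries where they do the work, as an engineer would, in place of code of your own. Each camera call takes 0.05 s, during which the arm holds its last target. There are 200 camera calls.

## Working session

There is one attempt and no reset: what is moved stays moved. The work goes in short steps, Python scripts to look and compute and a shell command to move; the robot and the scene stay as the last step left them, time stands still between calls to the robot, and variables do not carry over. Pictures are saved under pics/ and viewed, about 12 in all and at most 16, crops included, and the job is handed in when it is done.

```bash
mkdir -p pics; ls; cat > h.py <<'E'
import numpy as np, cv2
from workcell import status, camera, bot
def shot(name, fn):
    c=camera(name); cv2.imwrite(f'pics/{fn}.png', c['color'][:,:,::-1]); np.save(f'pics/{fn}.npy', c, allow_pickle=True); return c
def load(fn): return np.load(f'pics/{fn}.npy', allow_pickle=True).item()
def cam(c):
    f=c['color'].shape[0]/2/np.tan(np.radians(c['vfov'])/2)
    K=np.array([[f,0,c['cx']],[0,f,c['cy']],[0,0,1.]]); return K,cv2.Rodrigues(np.array(c['rvec'],float))[0],np.array(c['tvec'],float).ravel()
def px2w(c,u,v,z):
    K,R,t=cam(c); d=R.T@np.linalg.solve(K,[u,v,1.]); o=-R.T@t
    return o+d*(z-o[2])/d[2]
def w2px(c,p):
    K,R,t=cam(c); q=K@(R@np.array(p,float)+t); return q[:2]/q[2]
E
python3 - <<'E'
from h import *
print(bot.grasp_offset); o=status.get_obs(); print(o)
for n in ('top','side','wrist'):
    c=shot(n,n+'0'); K,R,t=cam(c); print(n,K[0,0],c['cx'],c['cy'],-R.T@t, [k for k in c])
E
```

```text
pics
0.0187
{'time': 0.0, 'q': array([ 6.68644494e+01,  5.01270876e+00,  1.00342749e+01,  9.50980856e+01,
       -3.45986298e-03,  9.00009101e+01]), 'qd': array([-0.00288275,  0.11631201,  0.02200916, -0.06486435,  0.00750912,
       -0.0337488 ]), 'joint_efforts': array([ 3.88774852e-04, -5.20381773e+01,  4.64801037e+01,  1.63386570e-02,
       -8.14322152e-05, -3.09521880e-06]), 'ee_pos': array([0.2160128 , 0.50551614, 0.19466605]), 'tcp_rot': array([ -87.41019782,   89.92340241, -110.54665619]), 'wrist_force': array([0.24810613, 0.22915528, 0.42963239]), 'torque': array([-0.00222035,  0.01174813, -0.03711132]), 'opening': 0.085224261109552}
top 507.40197888123726 265.45274384795874 205.02319742628492 [ 0.39953763 -0.12721969  1.07325711] ['color', 'vfov', 'cx', 'cy', 'rvec', 'tvec']
side 429.6328905784645 279.83501413599055 211.27991531218018 [ 0.25430543 -0.86914402  0.43443064] ['color', 'vfov', 'cx', 'cy', 'rvec', 'tvec']
wrist 294.85110912998766 279.78225413298014 214.85468419296933 [0.15057909 0.53406749 0.37344338] ['color', 'vfov', 'cx', 'cy', 'rvec', 'tvec']
```

View pics/top0.png

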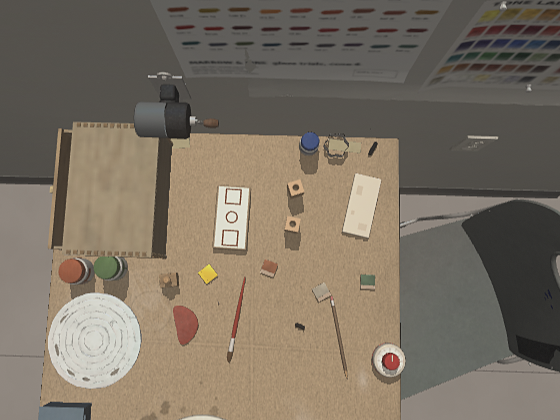

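View pics/side0.png

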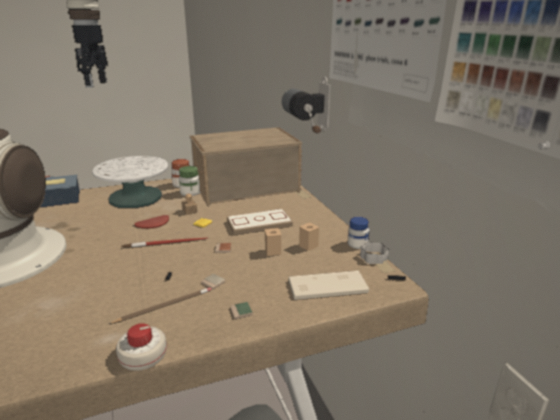

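The top view shows these candidates:
- **Rust tile:** brown at (269,268). The yellow one at (208,274) is the look-alike, and the red half-disc at (185,325) isn't a tile.
- **Green tile:** (368,282). The green jar at (108,267) isn't a tile.
- **Cream tile (leave):** (321,292).
- **Posts:** (295,188) and (293,225). The stamp at (170,281) isn't a post.
- **Marked shelf:** (232,218).
- **Loose shelf:** (362,206).

I'll check these in one close crop.

```bash
python3 - <<'E'
from h import *
c=load('top0'); im=c['color'][:,:,::-1]
cr=im[125:315,195:395]; cv2.imwrite('pics/crop0.png',cv2.resize(cr,None,fx=4,fy=4,interpolation=cv2.INTER_CUBIC)[:760,:][0:760])
big=cv2.resize(cr,None,fx=3.1,fy=3.1,interpolation=cv2.INTER_CUBIC); print(big.shape); cv2.imwrite('pics/crop0.png',big)
for n,u,v,z in [('base',232,218,.014),('rust',269,268,.007),('green',368,282,.007),('pa',295,188,.045),('pb',293,225,.045),('top',362,206,.01),('cream',321,292,.007)]:
    print(n,px2w(c,u,v,z).round(4))
E
```

```text
(589, 620, 3)
base [ 0.5181 -0.0436  0.014 ]
rust [ 0.4162 -0.1243  0.007 ]
green [ 0.3932 -0.3303  0.007 ]
pa [ 0.5802 -0.1732  0.045 ]
pb [ 0.5038 -0.1707  0.045 ]
top [ 0.5516 -0.317   0.01  ]
cream [ 0.37   -0.2332  0.007 ]
```

View pics/crop0.png

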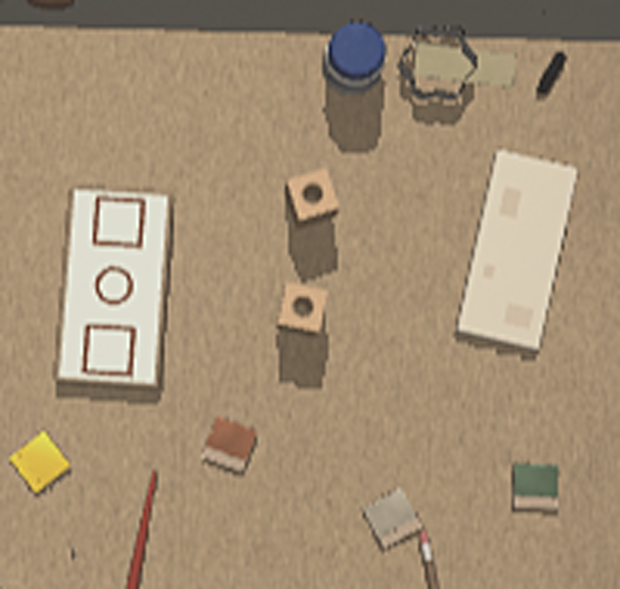

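```bash
python3 - <<'E'
from h import *
c=load('top0')
O={'base':(.014,[(74,188),(172,195),(158,387),(57,380)]),'top':(.01,[(498,150),(577,168),(537,350),(457,332)]),
'pa':(.045,[(286,184),(326,170),(338,205),(298,221)]),'pb':(.045,[(285,283),(327,290),(319,332),(278,325)]),
'rust':(.007,[(219,418),(257,433),(241,473),(202,459)]),'green':(.007,[(513,463),(558,464),(557,511),(513,508)]),
'cream':(.007,[(399,489),(424,532),(387,549),(362,508)]),
'jar':(.056,[(328,28),(384,28),(384,78),(328,78)])}
for n,(z,q) in O.items():
    P=np.array([px2w(c,195+x/3.1,125+y/3.1,z)[:2] for x,y in q])
    e=np.roll(P,-1,0)-P; L=np.linalg.norm(e,axis=1)*1e3; a=np.degrees(np.arctan2(e[:,1],e[:,0]))
    print(n,P.mean(0).round(4),L.round(1),a.round(1))
for n,z,x,y in [('circ',.014,114,286),('sq1',.014,119,221),('sq2',.014,109,350),('ha',.045,313,194),('hb',.045,303,306)]: print(n,px2w(c,195+x/3.1,125+y/3.1,z).round(4))
R=cv2.Rodrigues(np.zeros(3))[0]
from scipy.spatial.transform import Rotation as S
o=status.get_obs(); print(S.from_euler('xyz',o['tcp_rot'],degrees=True).as_matrix().round(3))
E
```

```text
base [ 0.5192 -0.044 ] [ 67.3 131.2  68.2 131.5] [-92.6 177.8  87.7  -2.6]
top [ 0.5529 -0.3167] [ 55.3 128.7  55.1 129.1] [-101.6  167.8   78.8  -12.1]
pa [ 0.5805 -0.1745] [28.2 24.8 28.6 26.1] [ -68.9 -160.2  113.6   19. ]
pb [ 0.5054 -0.1697] [28.  28.2 27.2 28.1] [-97.9 170.4  81.9  -8.1]
rust [ 0.4146 -0.1245] [27.5 28.8 27.8 29.7] [-109.8  159.6   72.1  -21. ]
green [ 0.3934 -0.3296] [30.1 31.1 29.3 29.8] [-89.6 178.7  87.8   0.2]
cream [ 0.3689 -0.2348] [32.6 27.2 31.5 27.9] [-148.6  115.9   32.8  -61.6]
jar [ 0.675  -0.2013] [37.2 34.1 37.1 34.1] [ -88.5 -179.2   91.5    1.1]
circ [ 0.5196 -0.0431  0.014 ]
sq1 [ 0.5643 -0.0448  0.014 ]
sq2 [ 0.4762 -0.0414  0.014 ]
ha [ 0.5811 -0.1752  0.045 ]
hb [ 0.5064 -0.1702  0.045 ]
[[-0.     0.393  0.92 ]
 [-0.001  0.92  -0.393]
 [-1.    -0.001  0.   ]]
```

```bash
cat >> h.py <<'E'
from scipy.spatial.transform import Rotation as S
def plan(x,y,z,yaw):
    "total shift (mm) in the present tool axes and turn (deg) to bring TCP to x,y,z with jaws along yaw"
    o=status.get_obs(); R=S.from_euler('xyz',o['tcp_rot'],degrees=True).as_matrix()
    d=R.T@(np.array([x,y,z])-o['ee_pos'])*1e3; now=np.degrees(np.arctan2(R[1,1],R[0,1]))
    t=(now-yaw+180)%360-180
    print('shift',d.round(1),'turn',round(t,1),'| yaw',round(now,1),'pos',o['ee_pos'].round(4),'q',o['q'].round(1),'open',round(o['opening'],4),'F',o['wrist_force'].round(1),'t',round(o['time'],2))
E
python3 -c "
from h import *
plan(.4146,-.1245,.12,-20)"
```

```text
shift [  75.4 -501.3  430.2] turn 86.9 | yaw 66.9 pos [0.216  0.5056 0.1948] q [66.9  5.  10.  95.1 -0.  90. ] open 0.0854 F [0.  0.4 0. ] t 0.15
```

```bash
python3 -m jog '0 -42 36 10;0 -84 72 20;0 -126 108 30;0 -168 144 40;0 -210 180 50;0 -250 215 60;0 -290 250 70;0 -325 280 80' 0.62 40
python3 -c "
from h import *
plan(.4146,-.1245,.12,-20)"
```

```text
time: 1.15
ee_pos: [0.346, 0.0951, 0.1954]
tcp_rot: [109.9, 90.0, 6.4]
wrist_force: [1.1, 0.1, 0.2]
opening: 0.0529
shift [ 75.4 117.8 197.6] turn 6.5 | yaw -13.5 pos [0.346  0.0951 0.1954] q [ 15.4 -20.9 -12.9  98.   -0.  118.9] open 0.0529 F [1.1 0.1 0.2] t 1.15
```

```bash
python3 -m jog '10 20 33 2;20 40 67 4;35 60 100 6;50 80 133 6.5;60 100 166 6.5;75 118 198 6.5;75 118 198 6.5;75 118 198 6.5'
python3 - <<'E'
from h import *
plan(.4146,-.1245,.12,-20)
shot('wrist','w1')
E
```

```text
time: 2.15
ee_pos: [0.4155, -0.1225, 0.1204]
tcp_rot: [-108.1, 90.0, 142.3]
wrist_force: [-0.4, 0.6, -0.4]
opening: 0.0531
shift [ 0.4 -0.2  2.2] turn 0.3 | yaw -19.7 pos [ 0.4155 -0.1225  0.1204] q [-16.4 -11.9 -14.2  87.7   0.   93.2] open 0.0531 F [-0.4  0.6 -0.4] t 2.15
```

View pics/w1.png

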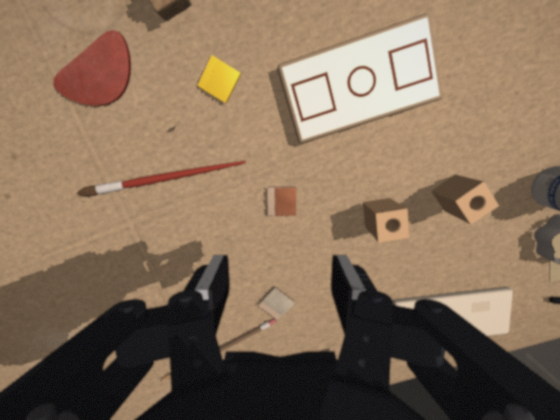

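```bash
python3 - <<'E'
from h import *
c=load('w1')
P=np.array([px2w(c,u,v,.007)[:2] for u,v in [(267,186),(297,187),(296,216),(267,215)]])
e=np.roll(P,-1,0)-P; print(P.mean(0).round(4),(np.linalg.norm(e,axis=1)*1e3).round(1),np.degrees(np.arctan2(e[:,1],e[:,0])).round(1))
for n,u,v,z in [('circ',361,81,.014),('sq2',314,97,.014),('sq1',411,65,.014),('hb',393,225,.045),('ha',477,203,.045)]: print(n,px2w(c,u,v,z).round(4))
for dz in (0,.01): print(w2px(c,[.4155,-.1225,.1204+dz]))
y=np.array([np.cos(np.radians(-19.7)),np.sin(np.radians(-19.7)),0])
for s in (-1,1): print('tip',w2px(c,np.array([.4155,-.1225,.1254])+s*.0265*y))
cv2.imwrite('pics/w1c.png',cv2.resize(c['color'][150:320,190:370,::-1],None,fx=3.3,fy=3.3,interpolation=cv2.INTER_CUBIC))
E
```

```text
[ 0.417  -0.1221] [30.1 30.3 29.9 30.3] [ -21.5 -110.6  158.4   69.7]
circ [ 0.5205 -0.0405  0.014 ]
sq2 [ 0.4771 -0.0392  0.014 ]
sq1 [ 0.5653 -0.0427  0.014 ]
hb [ 0.5074 -0.1681  0.045 ]
ha [ 0.5823 -0.1729  0.045 ]
[280.92228973 243.26404041]
[280.97659382 249.26651915]
tip [239.06768379 246.09943291]
tip [322.82699307 246.27657388]
```

View pics/w1c.png

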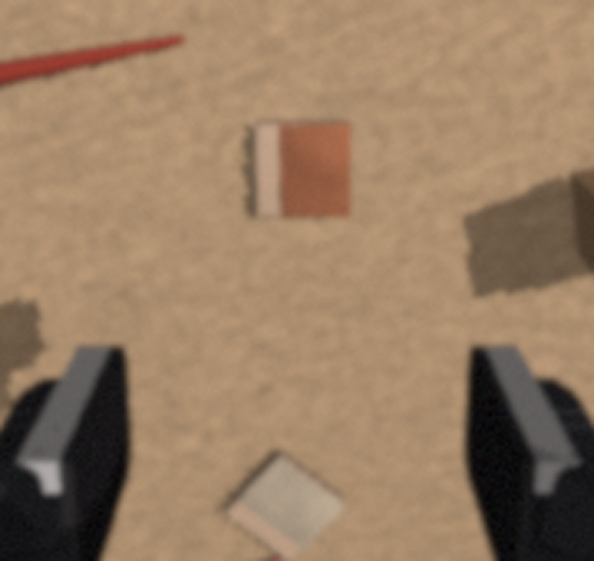

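```bash
python3 -m jog '40 0 0 0.8;80 0.5 1 0.8;100 0.9 1 0.8;110 0.9 1 0.8;114 0.9 1 0.8;117 0.9 1 0.8;117 0.9 1 0.8;117 0.9 1 0.8'
python3 - <<'E'
from h import *
plan(.4165,-.1225,.0,-20.5)
shot('wrist','w2')
shot('side','s2')
c=load('w2')['color'][150:350,180:380]; d=load('s2')['color'][200:280,180:280]
a=cv2.resize(c,(400,400),interpolation=2); b=cv2.resize(d,(400,320),interpolation=2); b=np.vstack([b,np.zeros((80,400,3),np.uint8)])
cv2.imwrite('pics/m2.png',np.hstack([a,b])[:,:,::-1])
E
```

```text
time: 3.2
ee_pos: [0.4166, -0.1241, 0.0039]
tcp_rot: [93.5, 90.0, -16.9]
wrist_force: [-0.1, -0.2, -0.2]
opening: 0.0528
shift [ 3.9 -0.6 -1.5] turn 0.1 | yaw -20.4 pos [ 0.4166 -0.1241  0.0039] q [-16.6 -10.3 -25.8  74.4  -0.   93.9] open 0.0528 F [-0.1 -0.2 -0.2] t 3.2
```

View pics/m2.png

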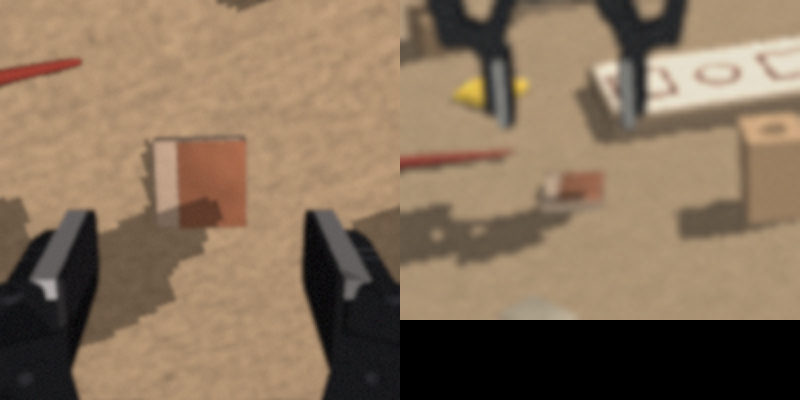

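```bash
python3 - <<'E'
from h import *
s=load('s2'); 
y=np.array([np.cos(np.radians(-20.4)),np.sin(np.radians(-20.4)),0])
for z in (0.004,.01,.02,.04,.06): print(z,[w2px(s,np.array([.4166,-.1241,z])+k*.0265*y).round(1) for k in (-1,1)])
print('tile side px pred',w2px(s,[.4165,-.1225,.007]).round(1),w2px(s,[.4165,-.1225,-.05]).round(1))
t=shot('top','t2')
print('tcp in top',w2px(t,[.4166,-.1241,.004]).round(1))
for n in ('top0','side0','w1','w2','s2','t2'):
    c=load(n); K,R,tt=cam(c); print(n,c['vfov'],(-R.T@tt).round(4),R[2].round(3))
# triangulate tile centre from wrist1 (281,201), top0 (269,268), side0
def ray(c,u,v):
    K,R,tt=cam(c); d=R.T@np.linalg.solve(K,[u,v,1.]); return -R.T@tt,d/np.linalg.norm(d)
def tri(L):
    A=np.zeros((3,3));b=np.zeros(3)
    for n,u,v in L:
        o,d=ray(load(n),u,v); M=np.eye(3)-np.outer(d,d); A+=M;b+=M@o
    p=np.linalg.solve(A,b); return p.round(4),[(w2px(load(n),p)-[u,v]).round(1) for n,u,v in L]
print(tri([('w1',281.5,201),('w2',280,241)]))
print(tri([('w1',281.5,201),('top0',269,268)]))
print(tri([('side0',223,247),('top0',269,268)]))
print(tri([('s2',223.5,246.5),('w2',280,241)]))
E
```

```text
0.004 [array([210. , 247.4]), array([236.3, 247.3])]
0.01 [array([209.8, 244.8]), array([236.2, 244.7])]
0.02 [array([209.4, 240.4]), array([236. , 240.4])]
0.04 [array([208.8, 231.5]), array([235.6, 231.5])]
0.06 [array([208.1, 222.5]), array([235.1, 222.4])]
tile side px pred [222.8 245.7] [224.3 269.8]
tcp in top [268.9 267.8]
top0 44.96668958869943 [ 0.3995 -0.1272  1.0733] [ 0.138  0.013 -0.99 ]
side0 52.097788305149066 [ 0.2543 -0.8691  0.4344] [ 0.323  0.847 -0.421]
w1 70.91875445319273 [ 0.4386 -0.0556  0.2991] [-0.093 -0.261 -0.961]
w2 70.91875445319273 [ 0.4404 -0.0574  0.1826] [-0.096 -0.261 -0.961]
s2 52.097788305149066 [ 0.2543 -0.8691  0.4344] [ 0.323  0.847 -0.421]
t2 44.96668958869943 [ 0.3995 -0.1272  1.0733] [ 0.138  0.013 -0.99 ]
(array([ 0.4165, -0.1226,  0.0035]), [array([-0., -0.]), array([0., 0.])])
(array([ 0.4162, -0.1242, -0.0033]), [array([0.2, 0. ]), array([-0. ,  0.1])])
(array([ 0.4163, -0.1243,  0.005 ]), [array([-0.,  0.]), array([ 0., -0.])])
(array([ 0.4173, -0.1222,  0.0048]), [array([-0.3,  0. ]), array([ 0.9, -0.1])])
```

```bash
python3 - <<'E'
from h import *
def ray(c,u,v):
    K,R,tt=cam(c); d=R.T@np.linalg.solve(K,[u,v,1.]); return -R.T@tt,d/np.linalg.norm(d)
def tri(L):
    A=np.zeros((3,3));b=np.zeros(3)
    for n,u,v in L:
        o,d=ray(load(n),u,v); M=np.eye(3)-np.outer(d,d); A+=M;b+=M@o
    p=np.linalg.solve(A,b); return p.round(4),[(w2px(load(n),p)-[u,v]).round(1) for n,u,v in L]
print('R',tri([('s2',237,232),('w2',332,255)])); print('L',tri([('s2',206,231),('w2',228,255)]))
s=load('s2')['color'][190:270,160:260]; t=load('t2')['color'][215:315,215:325]
a=cv2.resize(s,None,fx=4,fy=4,interpolation=2); b=cv2.resize(t,None,fx=3.2,fy=3.2,interpolation=2)
cv2.imwrite('pics/m3.png',np.hstack([a,b])[:,:,::-1]) if a.shape[0]==b.shape[0] else print(a.shape,b.shape)
E
```

```text
R (array([ 0.4449, -0.1284,  0.0356]), [array([-0.3,  0.1]), array([ 1.2, -0.1])])
L (array([ 0.39  , -0.1075,  0.0375]), [array([1.2, 0.2]), array([-4.4,  0.6])])
```

View pics/m3.png

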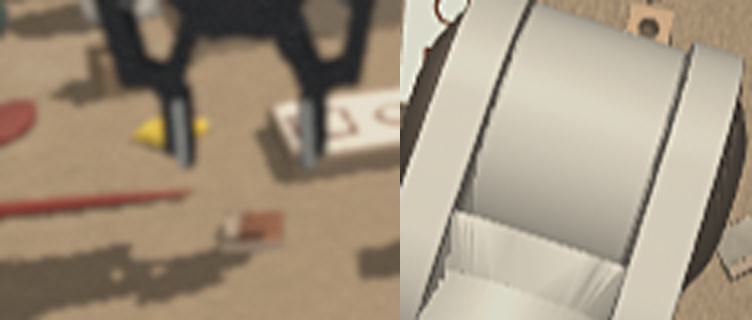

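```bash
python3 -m jog '4 0 -0.5 0;8 0 -1 0;12 0 -1.5 0;15 0 -1.5 0;17 0 -1.5 0;19 0 -1.5 0;20 0 -1.5 0;20 0 -1.5 0'
python3 - <<'E'
from h import *
plan(.4165,-.1225,-.016,-20.5)
a=shot('wrist','w4')['color'][170:320,190:370]; b=shot('side','s4')['color'][200:275,175:265]
cv2.imwrite('pics/m4.png',np.hstack([cv2.resize(a,(432,360),interpolation=2),cv2.resize(b,(432,360),interpolation=2)])[:,:,::-1][:, :800])
E
```

```text
time: 4.35
ee_pos: [0.4168, -0.1226, -0.0166]
tcp_rot: [-118.5, 90.0, 131.0]
wrist_force: [-0.2, -0.2, 0.3]
opening: 0.0529
shift [-0.6 -0.3  0. ] turn 0.1 | yaw -20.4 pos [ 0.4168 -0.1226 -0.0166] q [-16.4  -9.6 -27.6  72.    0.   94. ] open 0.0529 F [-0.2 -0.2  0.3] t 4.35
```

View pics/m4.png

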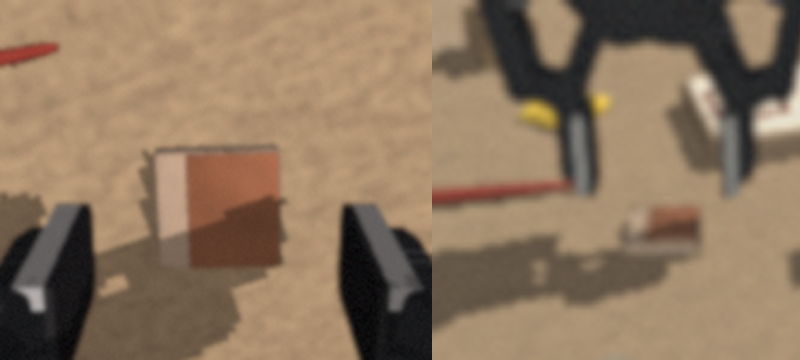

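```bash
python3 -m jog '4 0 0 0;8 0 0 0;10 0 0 0;11 0 0 0;11 0 0 0;11 0 0 0;11 0 0 0;11 0 0 0' 0.47
python3 - <<'E'
from h import *
plan(.4165,-.1225,-.03,-20.5)
b=shot('side','s5')['color'][200:275,175:265]
cv2.imwrite('pics/m5.png',cv2.resize(b,(540,450),interpolation=2)[:,:,::-1])
E
```

```text
time: 5.45
ee_pos: [0.4169, -0.1226, -0.0276]
tcp_rot: [77.8, 90.0, -32.7]
wrist_force: [0.6, 0.5, -0.3]
opening: 0.0402
shift [ 2.4 -0.4  0. ] turn 0.1 | yaw -20.4 pos [ 0.4169 -0.1226 -0.0276] q [-16.4  -9.2 -28.5  70.7  -0.   94. ] open 0.0402 F [ 0.6  0.5 -0.3] t 5.45
```

View pics/m5.png

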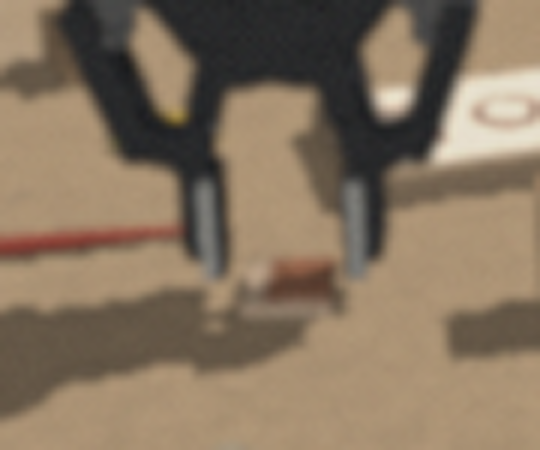

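```bash
python3 -m jog '1 0 0 0;2 0 0 0;3 0 0 0;4 0 0 0;4 0 0 0;4 0 0 0;4 0 0 0;4 0 0 0' 0.47
python3 -c "
from h import *
plan(.4165,-.1225,-.03,-20.5)"
```

```text
time: 6.5
ee_pos: [0.4168, -0.1226, -0.0316]
tcp_rot: [36.7, 90.0, -73.8]
wrist_force: [-0.3, 1.2, -0.2]
opening: 0.0401
shift [-1.6 -0.4  0. ] turn 0.1 | yaw -20.4 pos [ 0.4168 -0.1226 -0.0316] q [-16.4  -9.  -28.8  70.3  -0.   94. ] open 0.0401 F [-0.3  1.2 -0.2] t 6.5
```

Still no contact, so I'll close here at 30 N.

```bash
python3 -m jog '1 0 0 0;1 0 0 0;1 0 0 0;1 0 0 0;1 0 0 0;1 0 0 0;1 0 0 0;1 0 0 0' 0.1 40
python3 -c "
from h import *
plan(.4165,-.1225,-.03,-20.5)"
```

```text
time: 7.5
ee_pos: [0.417, -0.1226, -0.0319]
tcp_rot: [96.6, 90.0, -13.9]
wrist_force: [-3.2, 1.4, 8.0]
opening: 0.0275
shift [-1.9 -0.5  0.1] turn 0.1 | yaw -20.4 pos [ 0.417  -0.1226 -0.0319] q [-16.4  -9.  -28.8  70.2   0.   94. ] open 0.0275 F [-3.2  1.4  8. ] t 7.5
```

```bash
python3 -m jog '-2 0 0 0;-8 0 0 0;-20 0 0 0;-35 0 0 0;-50 0 0 0;-60 0 0 0;-60 0 0 0;-60 0 0 0'
python3 - <<'E'
from h import *
plan(.5203,-.042,.03,-2.3)
a=shot('wrist','w6')['color'][150:350,180:380]; b=shot('side','s6')['color'][190:290,160:280]
cv2.imwrite('pics/m6.png',np.hstack([cv2.resize(a,(380,380),interpolation=2),cv2.resize(b,(418,380),interpolation=2)])[:,:,::-1])
E
```

```text
time: 8.5
ee_pos: [0.4166, -0.1225, 0.027]
tcp_rot: [-85.2, 90.0, 164.4]
wrist_force: [-0.3, 0.2, 0.0]
opening: 0.0274
shift [  -3.    69.  -111.7] turn -18.1 | yaw -20.4 pos [ 0.4166 -0.1225  0.027 ] q [-16.4 -10.9 -23.7  77.2  -0.   94. ] open 0.0274 F [-0.3  0.2  0. ] t 8.5
```

View pics/m6.png

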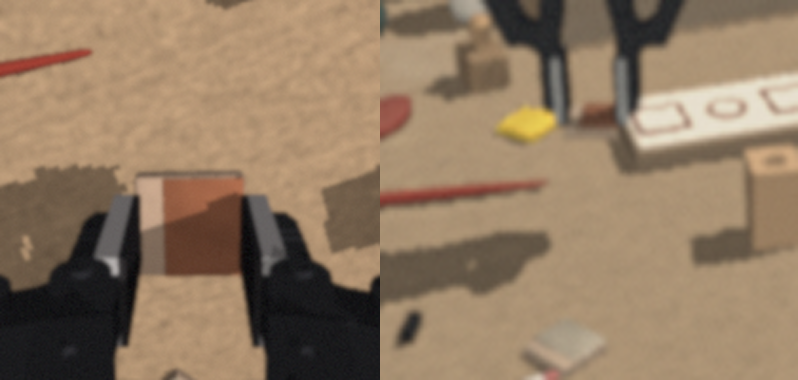

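```bash
cat >> h.py <<'E'
def centre(fn,q,z):
    c=load(fn); P=np.array([px2w(c,u,v,z)[:2] for u,v in q]); e=np.roll(P,-1,0)-P
    print(P.mean(0).round(4),(np.linalg.norm(e,axis=1)*1e3).round(1),np.degrees(np.arctan2(e[:,1],e[:,0])).round(1)); return P.mean(0)
E
python3 - <<'E'
from h import *
centre('w6',[(180+a/1.9,150+b/1.9) for a,b in [(137,178),(242,180),(242,272),(138,274)]],.066)
plan(.5203,-.042,.03,-2.3)
E
```

```text
[ 0.4162 -0.1216] [28.1 27.7 29.3 28.9] [ -21.5 -108.9  160.9   68.7]
shift [  -3.3   69.2 -111.7] turn -18.1 | yaw -20.4 pos [ 0.4165 -0.1225  0.0268] q [-16.4 -10.9 -23.8  77.2   0.   94. ] open 0.0273 F [-0.9 -0.3  0.2] t 8.6
```

```bash
python3 -m jog '-3 15 -24 -4;-3 32 -52 -8;-3 50 -80 -12;-3 64 -104 -16;-3 69 -112 -18;-3 69 -112 -18;-3 69 -112 -18;-3 69 -112 -18'
python3 - <<'E'
from h import *
plan(.5203,-.042,-.012,-2.3)
a=shot('wrist','w7')['color'][130:340,150:410]
cv2.imwrite('pics/m7.png',cv2.resize(a,(743,600),interpolation=2)[:,:,::-1])
E
```

```text
time: 9.6
ee_pos: [0.5201, -0.0423, 0.0305]
tcp_rot: [48.7, 90.0, -43.8]
wrist_force: [0.2, -0.1, -0.0]
opening: 0.0271
shift [42.5  0.2 -0.3] turn -0.2 | yaw -2.5 pos [ 0.5201 -0.0423  0.0305] q [ -4.6   1.2 -12.1  76.7  -0.   87.9] open 0.0271 F [ 0.2 -0.1 -0. ] t 9.6
```

View pics/m7.png

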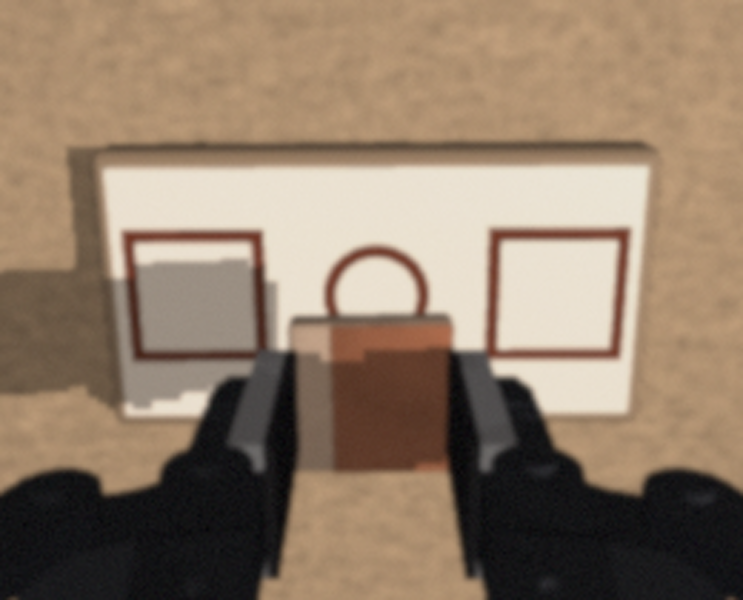

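```bash
python3 - <<'E'
from h import *
s=743/260; s2=600/210; c=load('w7')
f=lambda a,b:(150+a/s,130+b/s2)
print('circ',px2w(c,*f(377,296),.014).round(4))
sl=centre('w7',[f(*p) for p in [(125,234),(262,234),(265,356),(137,356)]],.014)
sr=centre('w7',[f(*p) for p in [(491,230),(629,230),(617,354),(488,354)]],.014)
print((sl+sr)/2, np.degrees(np.arctan2(*(sr-sl)[::-1])), np.linalg.norm(sr-sl))
centre('w7',[f(*p) for p in [(102,165),(651,163),(631,415),(123,417)]],.014)
centre('w7',[f(*p) for p in [(291,322),(452,318),(448,470),(295,470)]],.0305+.039)
E
```

```text
circ [ 0.5211 -0.0414  0.014 ]
[ 0.477  -0.0396] [32.9 31.8 32.1 31.8] [ -2.4 -93.1 177.6  88.4]
[ 0.565  -0.0426] [33.1 32.2 32.4 32.2] [ -2.4 -92.9 177.6  88.5]
[ 0.52099201 -0.04106685] -1.9305317861227325 0.08812789530103557
[ 0.521  -0.0413] [128.9  65.5 130.3  65.6] [ -2.2 -91.6 177.8  87.2]
[ 0.5197 -0.0409] [28.6 30.4 28.6 29.7] [ -0.9 -92.3 177.6  87.5]
```

```bash
python3 -m jog '10 1 -1 0;22 1 -1 0;34 1 -1 0;42 1 -1 0;45 1 -1 0;47 1 -1 0;48 1 -1 0;48 1 -1 0'
python3 -c "
from h import *
plan(.521,-.0413,-.018,-2.2)"
```

```text
time: 10.65
ee_pos: [0.5218, -0.0408, -0.0174]
tcp_rot: [92.3, 90.0, -0.1]
wrist_force: [-0.1, -0.2, 0.1]
opening: 0.0276
shift [ 0.6 -0.7  0.6] turn -0.2 | yaw -2.4 pos [ 0.5218 -0.0408 -0.0174] q [ -4.5   2.7 -15.9  71.3   0.   88. ] open 0.0276 F [-0.1 -0.2  0.1] t 10.65
```

```bash
python3 -m jog '0.5 -0.7 0.5 0;1 -0.7 0.5 0;1 -0.7 0.5 0;1 -0.7 0.5 0;1 -0.7 0.5 0;1 -0.7 0.5 0;1 -0.7 0.5 0;1 -0.7 0.5 0'
python3 -c "
from h import *
plan(.521,-.0413,-.018,-2.2)"
python3 -m jog '0 0 0 0;0 0 0 0;0 0 0 0;0 0 0 0;0 0 0 0;-2 0 0 0;-8 0 0 0;-20 0 0 0' 0.48
```

```text
time: 11.65
ee_pos: [0.5213, -0.0412, -0.0178]
tcp_rot: [94.5, 89.9, 2.0]
wrist_force: [-1.7, 0.9, 6.9]
opening: 0.0273
shift [ 0.2 -0.3  0.1] turn -0.2 | yaw -2.4 pos [ 0.5213 -0.0412 -0.0178] q [ -4.5   2.7 -16.1  71.2   0.   87.9] open 0.0273 F [-1.7  0.9  6.9] t 11.65
time: 12.65
ee_pos: [0.5207, -0.0412, 0.0018]
tcp_rot: [-92.3, 90.0, 175.2]
wrist_force: [-0.1, 0.3, 0.3]
opening: 0.0414
```

```bash
python3 -m jog '-20 0 5 -10.5;-43 0 25 -21;-43 -2 45 -31.5;-43 -4 65 -42;-43 -6 85 -52.5;-43 -8 105 -63;-43 -8.6 120 -73.5;-43 -8.6 128 -84' 0.62 40
python3 - <<'E'
from h import *
plan(.507,-.169,-.018,82)
a=shot('wrist','w8')['color'][110:350,140:420]
cv2.imwrite('pics/m8.png',cv2.resize(a,(700,600),interpolation=2)[:,:,::-1])
E
```

```text
time: 13.65
ee_pos: [0.507, -0.1696, 0.0454]
tcp_rot: [-15.4, 89.9, -23.5]
wrist_force: [0.5, -0.6, -1.2]
opening: 0.0534
shift [63.4  0.6 -0.1] turn -0.1 | yaw 81.9 pos [ 0.507  -0.1696  0.0454] q [-18.5   2.6  -9.1  78.3  -0.  -10.4] open 0.0534 F [ 0.5 -0.6 -1.2] t 13.65
```

View pics/m8.png

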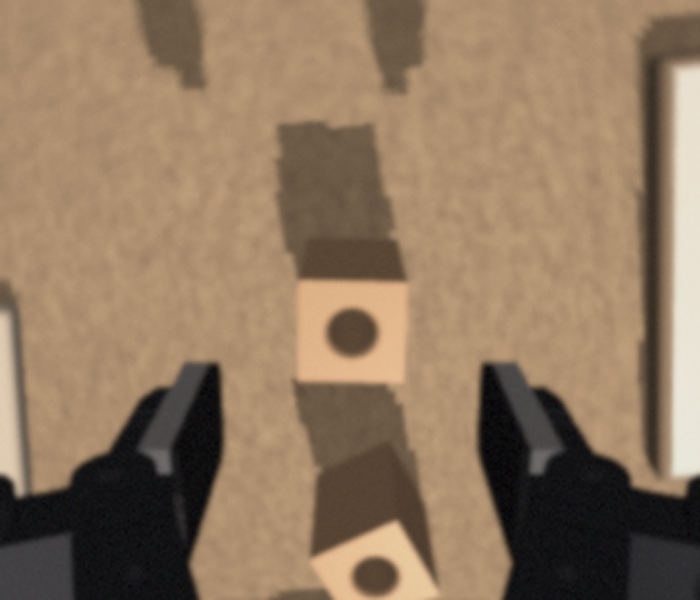

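```bash
python3 - <<'E'
from h import *
c=load('w8'); f=lambda a,b:(140+a/2.5,110+b/2.5)
print('hb',px2w(c,*f(352,332),.045).round(4),'ha',px2w(c,*f(375,576),.045).round(4))
centre('w8',[f(*p) for p in [(298,281),(408,281),(403,383),(297,382)]],.045)
centre('w8',[f(*p) for p in [(311,560),(398,520),(438,597)]],.045)
E
```

```text
hb [ 0.5066 -0.1683  0.045 ] ha [ 0.5822 -0.1722  0.045 ]
[ 0.5068 -0.1684] [28.  28.4 28.1 28.1] [ 82.   -9.5 -98.6 170.3]
[ 0.5769 -0.1693] [28.  28.7 38.9] [ 110.2   17.  -117.1]
```

```bash
python3 -m jog '15 1 0 0;35 1 0 0;50 1 0 0;58 1 0 0;62 1 0 0;63 1 0 0;63 1 0 0;63 1 0 0' && python3 -m jog '0 0 0 0;0 0 0 0;0 0 0 0;0 0 0 0;0 0 0 0;0 0 0 0;0 0 0 0;0 0 0 0' 0.1 50
python3 -c "
from h import *
plan(.477,-.0398,.045,88)"
```

```text
time: 14.7
ee_pos: [0.5073, -0.1679, -0.0182]
tcp_rot: [-8.2, 90.0, -16.7]
wrist_force: [0.6, -0.2, -0.1]
opening: 0.0532
time: 15.7
ee_pos: [0.5073, -0.1679, -0.0182]
tcp_rot: [-10.8, 90.0, -19.3]
wrist_force: [-0.3, -0.2, 5.2]
opening: 0.0277
shift [-63.3 122.2 -48.7] turn -6.4 | yaw 81.6 pos [ 0.5073 -0.1679 -0.0182] q [-18.3   4.2 -14.4  71.3  -0.   -9.9] open 0.0277 F [-0.3 -0.2  5.2] t 15.7
```

```bash
python3 -m jog '-8 0 0 0;-25 0 0 0;-45 5 -2 0;-50 25 -8 0;-50 50 -20 -2;-50 80 -32 -4;-50 105 -42 -6;-50 120 -48 -6.4'
python3 -m jog '0 2 -1 0;0 2 -1 0;0 2 -1 0;0 2 -1 0;0 2 -1 0;0 2 -1 0;0 2 -1 0;0 2 -1 0'
python3 -c "
from h import *
plan(.4773,-.0398,-.004,88)"
```

```text
time: 16.7
ee_pos: [0.4764, -0.0402, 0.0313]
tcp_rot: [144.5, 90.0, 142.5]
wrist_force: [-0.5, -0.5, -1.0]
opening: 0.0275
time: 17.7
ee_pos: [0.4762, -0.04, 0.0314]
tcp_rot: [-21.4, 90.0, -23.4]
wrist_force: [1.1, 0.3, -0.7]
opening: 0.0269
shift [35.4  0.2  1.1] turn -0.0 | yaw 88.0 pos [ 0.4762 -0.04    0.0314] q [ -4.8  -4.9 -17.9  76.9  -0.   -2.8] open 0.0269 F [ 1.1  0.3 -0.7] t 17.7
```

```bash
python3 -m jog '10 0.2 1 0;20 0.2 1 0;27 0.2 1 0;31 0.2 1 0;33 0.2 1 0;34 0.2 1 0;34.5 0.2 1 0;34.5 0.2 1 0'
python3 -c "
from h import *
plan(.4773,-.0398,-.004,88)"
```

```text
time: 18.7
ee_pos: [0.4773, -0.0398, -0.003]
tcp_rot: [-1.7, 90.0, -3.7]
wrist_force: [-1.0, 0.7, -0.8]
opening: 0.0269
shift [ 1.  0. -0.] turn -0.0 | yaw 88.0 pos [ 0.4773 -0.0398 -0.003 ] q [ -4.8  -3.8 -20.8  73.    0.   -2.7] open 0.0269 F [-1.   0.7 -0.8] t 18.7
```

```bash
python3 -m jog '0.5 0 0 0;1 0 0 0;1.3 0 0 0;1.3 0 0 0;1.3 0 0 0;1.3 0 0 0;1.3 0 0 0;1.3 0 0 0'
python3 -m jog '0 0 0 0;0 0 0 0;0 0 0 0;0 0 0 0;-5 0 0 0;-20 0 0 0;-45 0 0 0;-55 0 0 0' 0.5
python3 -c "
from h import *
plan(.5822,-.1722,.052,108.5)"
```

```text
time: 19.7
ee_pos: [0.4773, -0.0398, -0.0043]
tcp_rot: [4.6, 90.0, 2.5]
wrist_force: [-1.8, 0.1, 4.2]
opening: 0.0269
time: 20.7
ee_pos: [0.4782, -0.0399, 0.0529]
tcp_rot: [-3.4, 89.8, -5.4]
wrist_force: [0.2, 1.2, -0.0]
opening: 0.0425
shift [   1.2 -128.5  108.6] turn -20.5 | yaw 88.0 pos [ 0.4782 -0.0399  0.0529] q [ -4.8  -5.2 -15.8  79.2  -0.   -2.7] open 0.0425 F [ 0.2  1.2 -0. ] t 20.7
```

```bash
python3 -m jog '0 -20 17 -4;0 -45 40 -8;0 -75 62 -12;0 -100 85 -16;0 -120 100 -20;0 -128.5 108.6 -20.5;0 -128.5 108.6 -20.5;0 -128.5 108.6 -20.5' 0.62
python3 - <<'E'
from h import *
plan(.5822,-.1722,-.018,108.5)
c=shot('wrist','w9')
# hole: darkest blob / post top segmentation near expected
u,v=w2px(c,[.5822,-.1722,.045]); print(u,v)
im=c['color'].astype(int); m=((im[:,:,0]>190)&(im[:,:,0]-im[:,:,2]>55)).astype(np.uint8)
n,l,st,ce=cv2.connectedComponentsWithStats(m); 
for i in range(1,n):
    if st[i,4]>300: print(st[i],ce[i],px2w(c,*ce[i],.045).round(4),cv2.minAreaRect(np.argwhere(l==i)[:,::-1].astype(np.float32)))
print('jaw mid px',w2px(c,status.get_obs()['ee_pos']+[0,0,.032]))
E
```

```text
time: 21.7
ee_pos: [0.5808, -0.1714, 0.0507]
tcp_rot: [121.1, 90.0, 139.5]
wrist_force: [-0.0, -0.2, -1.1]
opening: 0.053
shift [68.7 -1.2  1.1] turn -0.1 | yaw 108.4 pos [ 0.5808 -0.1714  0.0507] q [-16.4  12.2   2.1  80.    0.  -34.9] open 0.053 F [-0.  -0.2 -1.1] t 21.7
276.62001555043656 241.79834128592378
[525 124  35  60 866] [545.01847575 155.97575058] [ 0.4761 -0.0334  0.045 ] ((551.6546020507812, 151.73471069335938), (37.1455192565918, 53.15602111816406), 22.10944938659668)
[ 254  222   45   40 1388] [275.64697406 241.49279539] [ 0.5822 -0.1729  0.045 ] ((276.0, 241.5), (39.0, 44.0), 90.0)
jaw mid px [278.17084846 265.34511455]
```

```bash
python3 -m jog '15 -1.5 1 0;35 -1.5 1 0;52 -1.5 1 0;62 -1.5 1 0;67 -1.5 1 0;68.5 -1.5 1 0;68.5 -1.5 1 0;68.5 -1.5 1 0' && python3 -m jog '0 0 0 0;0 0 0 0;0 0 0 0;0 0 0 0;0 0 0 0;0 0 0 0;0 0 0 0;0 0 0 0' 0.1 50
python3 -c "
from h import *
plan(.565,-.0427,.032,88)"
```

```text
time: 22.75
ee_pos: [0.5829, -0.1733, -0.0174]
tcp_rot: [-38.0, 90.0, -19.5]
wrist_force: [-0.8, 0.5, 0.1]
opening: 0.0529
time: 23.75
ee_pos: [0.5829, -0.1733, -0.0175]
tcp_rot: [-34.3, 90.0, -15.8]
wrist_force: [0.6, 0.3, 5.2]
opening: 0.0272
shift [-49.5 129.5  24.4] turn 20.5 | yaw 108.5 pos [ 0.5829 -0.1733 -0.0175] q [-16.6  14.   -3.3  72.7   0.  -35. ] open 0.0272 F [0.6 0.3 5.2] t 23.75
```

```bash
python3 -m jog '-8 0 0 0;-25 0 0 0;-45 5 2 2;-50 25 5 6;-50 55 10 10;-50 85 16 14;-50 110 21 18;-50 125 24 20.5'
python3 -m jog '0 4.5 0 0;0 4.5 0 0;0 4.5 0 0;0 4.5 0 0;0 4.5 0 0;0 4.5 0 0;0 4.5 0 0;0 4.5 0 0'
python3 -c "
from h import *
plan(.565,-.0427,-.004,88)"
```

```text
time: 24.75
ee_pos: [0.5658, -0.0459, 0.0332]
tcp_rot: [5.7, 90.0, 3.6]
wrist_force: [0.6, -0.7, -0.9]
opening: 0.0271
time: 25.75
ee_pos: [0.5659, -0.0425, 0.0321]
tcp_rot: [-160.6, 90.0, -162.6]
wrist_force: [0.9, 0.1, -0.7]
opening: 0.027
shift [36.1 -0.2 -0.9] turn -0.0 | yaw 88.0 pos [ 0.5659 -0.0425  0.0321] q [-4.3  7.3 -5.4 77.2 -0.  -2.3] open 0.027 F [ 0.9  0.1 -0.7] t 25.75
```

```bash
python3 -m jog '10 0 -0.5 0;20 0 -0.5 0;28 0 -0.5 0;32 0 -0.5 0;34 0 -0.5 0;35 0 -0.5 0;35.5 0 -0.5 0;36 0 -0.5 0'
python3 -c "
from h import *
plan(.565,-.0427,-.004,88)"
```

```text
time: 26.75
ee_pos: [0.5656, -0.0426, -0.0035]
tcp_rot: [-2.3, 90.0, -4.4]
wrist_force: [-1.4, 0.9, 2.6]
opening: 0.0273
shift [ 0.5 -0.2 -0.6] turn -0.0 | yaw 88.0 pos [ 0.5656 -0.0426 -0.0035] q [-4.3  8.2 -8.5 73.3 -0.  -2.3] open 0.0273 F [-1.4  0.9  2.6] t 26.75
```

```bash
python3 -m jog '0.3 0 0 0;0.3 0 0 0;0.3 0 0 0;0.3 0 0 0;-5 0 0 0;-20 0 0 0;-45 0 0 0;-60 0 0 0' 0.5
python3 -c "
from h import *
plan(.554,-.3145,.055,78.4)"
```

```text
time: 27.75
ee_pos: [0.5662, -0.0426, 0.0584]
tcp_rot: [-2.4, 89.9, -4.5]
wrist_force: [-0.0, 0.3, -0.2]
opening: 0.0425
shift [   3.4 -272.2   -2.5] turn 9.6 | yaw 88.0 pos [ 0.5662 -0.0426  0.0584] q [-4.3  6.8 -3.1 80.  -0.  -2.3] open 0.0425 F [-0.   0.3 -0.2] t 27.75
```

```bash
python3 -m jog '0 -30 0 1;0 -75 0 3;0 -125 0 5;0 -175 0 7;0 -220 -1 9;0 -255 -2 9.6;0 -272 -2.5 9.6;0 -272 -2.5 9.6' 0.95
python3 - <<'E'
from h import *
plan(.554,-.3145,-.03,78.4)
shot('top','t9')
c=shot('wrist','w10')
a=cv2.resize(c['color'][100:380,100:460],(540,420),interpolation=2); b=cv2.resize(load('t9')['color'][160:270,190:255],(248,420),interpolation=2)
cv2.imwrite('pics/m10.png',np.hstack([a,b])[:,:,::-1])
E
```

```text
time: 28.75
ee_pos: [0.5532, -0.3146, 0.0561]
tcp_rot: [130.9, 90.0, 119.2]
wrist_force: [-0.6, 0.5, -0.6]
opening: 0.0808
shift [86.1  0.3  0.8] turn -0.1 | yaw 78.3 pos [ 0.5532 -0.3146  0.0561] q [-29.6  16.3   7.7  81.4   0.  -17.9] open 0.0808 F [-0.6  0.5 -0.6] t 28.75
```

View pics/m10.png

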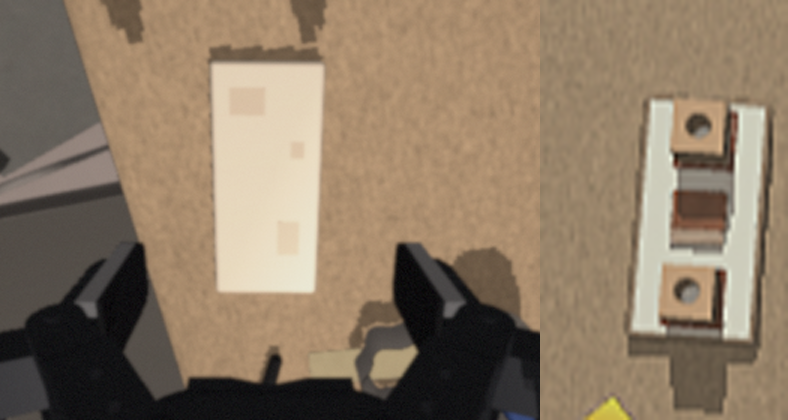

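```bash
python3 - <<'E'
from h import *
centre('w10',[(100+a/1.5,100+b/1.5) for a,b in [(211,63),(324,65),(316,292),(218,291)]],.01)
t=load('t9')
for a,b in [(699,125),(687,290)]: print(px2w(t,190+(a-540)/3.815,160+b/3.818,.059).round(4))
centre('t9',[(190+(a-540)/3.815,160+b/3.818) for a,b in [(650,99),(767,106),(755,341),(631,333)]],.014)
plan(.554,-.3145,-.03,78.4)
E
```

```text
[ 0.5546 -0.3147] [ 55.8 126.7  56.2 127.1] [  77.5  -11.7 -102.2  168.2]
[ 0.5645 -0.0446  0.059 ]
[ 0.4767 -0.0416  0.059 ]
[ 0.5196 -0.0439] [ 65.2 130.2  68.  130. ] [-91.9 179.   87.9  -2.2]
shift [86.2 -1.2  0.8] turn 0.0 | yaw 78.4 pos [ 0.5535 -0.3133  0.0562] q [-29.5  16.3   7.7  81.4   0.  -17.9] open 0.0812 F [0.2 0.9 0.1] t 28.85
```

```bash
python3 -m jog '20 -1 0.8 0;40 -1 0.8 0;58 -1 0.8 0;70 -1 0.8 0;78 -1 0.8 0;82 -1 0.8 0;84 -1 0.8 0;84 -1 0.8 0' 0.78 40
python3 -m jog '0.5 0 0 0;1 0 0 0;1.5 0 0 0;2 0 0 0;2.5 0 0 0;3 0 0 0;3 0 0 0;3 0 0 0'
```

```text
time: 29.85
ee_pos: [0.5541, -0.3156, -0.0276]
tcp_rot: [-17.4, 90.0, -29.1]
wrist_force: [0.5, -0.1, -0.2]
opening: 0.0659
time: 30.85
ee_pos: [0.5539, -0.3154, -0.0309]
tcp_rot: [143.6, 90.0, 132.0]
wrist_force: [-0.0, 0.2, -0.1]
opening: 0.067
```

```bash
python3 -m jog '0.5 0 0 0;1 0 0 0;1.5 0 0 0;2 0 0 0;2 0 0 0;2 0 0 0;2 0 0 0;2 0 0 0'
python3 -c "
from h import *
plan(.5543,-.3146,-.03,78.3)"
```

```text
time: 31.85
ee_pos: [0.5539, -0.3154, -0.0329]
tcp_rot: [16.8, 90.0, 5.2]
wrist_force: [0.0, 0.2, 0.4]
opening: 0.0668
shift [-2.9  0.9  0.2] turn 0.1 | yaw 78.4 pos [ 0.5539 -0.3154 -0.0329] q [-29.7  18.4   0.4  72.    0.  -18. ] open 0.0668 F [0.  0.2 0.4] t 31.85
```

Close here (tips should be about 3–5 mm up).

```bash
python3 -m jog '0 0.5 0 0;0 0.5 0 0;0 0.5 0 0;0 0.5 0 0;0 0.5 0 0;0 0.5 0 0;0 0.5 0 0;0 0.5 0 0' 0.4 60
python3 -c "
from h import *
plan(.5543,-.3146,-.03,78.3)"
```

```text
time: 32.85
ee_pos: [0.5542, -0.3152, -0.032]
tcp_rot: [-27.7, 89.9, -39.4]
wrist_force: [-1.3, 0.3, 5.2]
opening: 0.0549
shift [-2.   0.6 -0. ] turn 0.1 | yaw 78.4 pos [ 0.5542 -0.3152 -0.032 ] q [-29.6  18.4   0.4  72.   -0.  -18. ] open 0.0549 F [-1.3  0.3  5.2] t 32.85
```

```bash
python3 -m jog '-5 0 0 0;-15 0 0 0;-30 0 0 0;-50 0 0 0;-70 0 0 0;-82 0 0 0;-88 0 0 0;-88 0 0 0'
python3 -c "
from h import *
plan(.5205,-.0413,.055,87.9)"
```

```text
time: 33.85
ee_pos: [0.554, -0.315, 0.0552]
tcp_rot: [-14.8, 90.0, -26.4]
wrist_force: [-0.3, -0.1, -3.1]
opening: 0.0549
shift [ 2.000e-01  2.613e+02 -8.810e+01] turn -9.5 | yaw 78.4 pos [ 0.554  -0.315   0.0552] q [-29.6  16.4   7.8  81.3   0.  -18. ] open 0.0549 F [-0.3 -0.1 -3.1] t 33.85
```

```bash
python3 -m jog '0 20 -7 -0.5;0 55 -18 -2;0 95 -32 -3.5;0 135 -46 -5;0 175 -59 -6.5;0 210 -71 -8;0 240 -81 -9;0 255 -86 -9.5'
python3 -m jog '0 6.3 -2.1 0;0 6.3 -2.1 0;0 6.3 -2.1 0;0 6.3 -2.1 0;0 6.3 -2.1 0;0 6.3 -2.1 0;0 6.3 -2.1 0;0 6.3 -2.1 0'
python3 - <<'E'
from h import *
plan(.5205,-.0413,.029,87.9)
c=shot('side','s11'); w=shot('wrist','w11')
a=cv2.resize(c['color'][160:260,200:310],(396,360),interpolation=2); b=cv2.resize(w['color'][80:380,100:430],(396,360),interpolation=2)
cv2.imwrite('pics/m11.png',np.hstack([a,b])[:,:,::-1])
E
```

```text
time: 34.85
ee_pos: [0.5202, -0.0458, 0.0546]
tcp_rot: [165.9, 90.0, 163.9]
wrist_force: [-1.1, -0.3, -2.1]
opening: 0.0544
time: 35.85
ee_pos: [0.5193, -0.0415, 0.0551]
tcp_rot: [-36.2, 90.0, -38.4]
wrist_force: [-0.6, 0.0, -2.5]
opening: 0.0542
shift [26.1  0.2  1.2] turn -0.0 | yaw 87.9 pos [ 0.5193 -0.0415  0.0551] q [ -4.6   0.6 -10.   79.4  -0.   -2.4] open 0.0542 F [-0.6  0.  -2.5] t 35.85
```

View pics/m11.png

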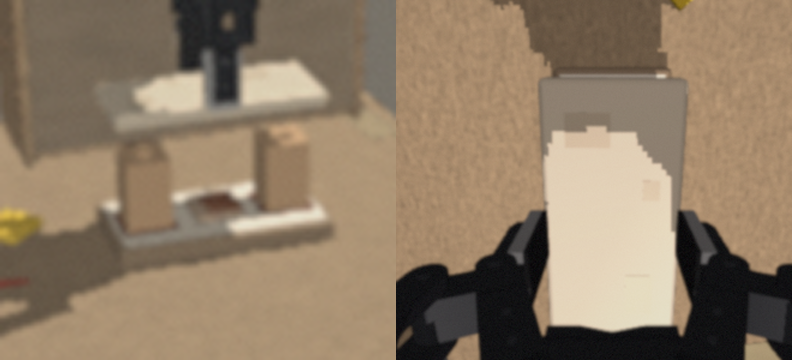

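```bash
python3 -m jog '6 0.2 1 0;12 0.2 1 0;17 0.2 1 0;21 0.2 1 0;23.5 0.2 1 0;25 0.2 1 0;26 0.2 1 0;26 0.2 1 0'
python3 -m jog '0.3 0 0 0;0.6 0 0 0;0.9 0 0 0;1.2 0 0 0;1.5 0 0 0;1.5 0 0 0;1.5 0 0 0;1.5 0 0 0'
python3 -c "
from h import *
plan(.5205,-.0413,.027,87.9)"
```

```text
time: 36.95
ee_pos: [0.5203, -0.0413, 0.0291]
tcp_rot: [-26.6, 90.0, -28.7]
wrist_force: [0.4, -0.1, -1.9]
opening: 0.0543
time: 37.95
ee_pos: [0.5203, -0.0413, 0.0276]
tcp_rot: [-167.2, 90.0, -169.3]
wrist_force: [0.6, 0.4, -3.1]
opening: 0.0544
shift [ 0.6 -0.   0.2] turn -0.0 | yaw 87.9 pos [ 0.5203 -0.0413  0.0276] q [ -4.5   1.3 -12.4  76.4  -0.   -2.4] open 0.0544 F [ 0.6  0.4 -3.1] t 37.95
```

```bash
python3 -m jog '0.3 0 0 0;0.6 0 0 0;0.9 0 0 0;1.2 0 0 0;1.2 0 0 0;1.2 0 0 0;1.2 0 0 0;1.2 0 0 0'
```

```text
time: 38.95
ee_pos: [0.5204, -0.0413, 0.027]
tcp_rot: [-1.7, 90.0, -3.8]
wrist_force: [-3.1, 0.8, 6.0]
opening: 0.0547
```

```bash
python3 -m jog '0 0 0 0;0 0 0 0;0 0 0 0;0 0 0 0;0 0 0 0;-5 0 0 0;-20 0 0 0;-40 0 0 0' 0.8
python3 -c "
from h import *
plan(.3945,-.327,.06,88)
plan(.3945,-.327,.06,0)"
```

```text
time: 39.95
ee_pos: [0.5203, -0.0413, 0.0676]
tcp_rot: [-5.2, 90.0, -7.3]
wrist_force: [0.6, -0.1, 0.2]
opening: 0.0683
shift [   7.6 -290.2 -115.1] turn -0.1 | yaw 87.9 pos [ 0.5203 -0.0413  0.0676] q [-4.5  0.5 -8.7 80.8 -0.  -2.4] open 0.0683 F [ 0.6 -0.1  0.2] t 39.95
shift [   7.6 -290.2 -115.1] turn 87.9 | yaw 87.9 pos [ 0.5203 -0.0413  0.0676] q [-4.5  0.5 -8.7 80.8 -0.  -2.4] open 0.0683 F [ 0.6 -0.1  0.2] t 39.95
```

```bash
python3 -m jog '0 -40 -15 0;0 -85 -33 0;0 -130 -51 0;0 -175 -69 0;0 -215 -85 0;0 -255 -101 0;0 -280 -111 0;0 -290 -115 0' 0.6 40
python3 -m jog '8 0 0 0;8 0 0 0;8 0 0 0;8 0 0 0;8 0 0 0;8 0 0 0;8 0 0 0;8 0 0 0'
python3 - <<'E'
from h import *
plan(.3946,-.327,-.03,88.5)
shot('top','t12')
c=shot('wrist','w12')
a=cv2.resize(c['color'][140:340,170:390],(440,400),interpolation=2); b=cv2.resize(load('t12')['color'][160:260,190:270],(320,400),interpolation=2)
cv2.imwrite('pics/m12.png',np.hstack([a,b])[:,:,::-1])
E
```

```text
time: 40.95
ee_pos: [0.3942, -0.3281, 0.0674]
tcp_rot: [-36.7, 89.9, -39.0]
wrist_force: [0.5, 0.2, -0.6]
opening: 0.0511
time: 41.95
ee_pos: [0.3946, -0.3268, 0.0584]
tcp_rot: [-40.4, 90.0, -42.6]
wrist_force: [-0.4, 0.4, -0.5]
opening: 0.0513
shift [88.4 -0.2  0. ] turn -0.6 | yaw 87.9 pos [ 0.3946 -0.3268  0.0584] q [-39.6  -0.6 -10.8  79.8  -0.  -37.5] open 0.0513 F [-0.4  0.4 -0.5] t 41.95
```

View pics/m12.png

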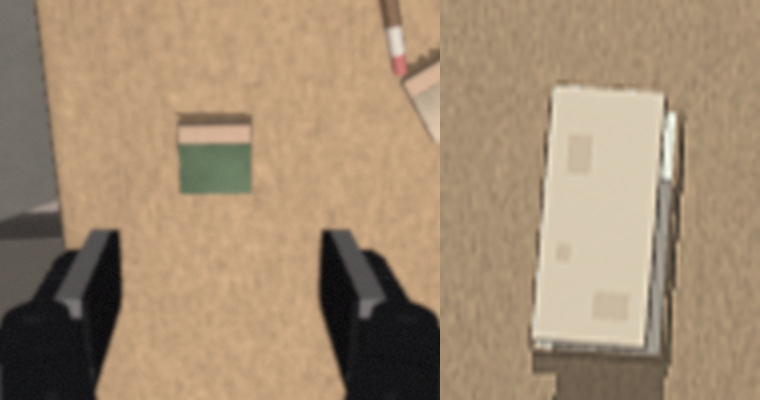

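```bash
python3 - <<'E'
from h import *
centre('t12',[(190+(a-440)/4,160+b/4) for a,b in [(554,87),(665,95),(645,347),(534,341)]],.069)
centre('w12',[(170+a/2,140+b/2) for a,b in [(178,125),(252,125),(252,193),(180,193)]],.007)
plan(.3946,-.327,-.0315,88.5)
E
```

```text
[ 0.5196 -0.0435] [ 56.1 126.8  55.  127.9] [-92.6 177.5  88.5  -2.1]
[ 0.394  -0.3278] [29.7 29.  29.9 29. ] [ 87.9  -1.2 -92.1 178.5]
shift [89.9 -0.2  0. ] turn -0.6 | yaw 87.9 pos [ 0.3946 -0.3268  0.0584] q [-39.6  -0.6 -10.8  79.8   0.  -37.5] open 0.0512 F [-0.1  0.1  0.2] t 42.05
```

```bash
python3 -m jog '20 -1 -0.6 0;40 -1 -0.6 0;60 -1 -0.6 0;75 -1 -0.6 0;83 -1 -0.6 0;87 -1 -0.6 0;89 -1 -0.6 0;90 -1 -0.6 0' 0.5
python3 -m jog '0.3 0 0 0;0.5 0 0 0;0.5 0 0 0;0.5 0 0 0;0.5 0 0 0;0.5 0 0 0;0.5 0 0 0;0.5 0 0 0' 0.1 40
python3 -c "
from h import *
plan(.521,-.0415,.07,88)"
```

```text
time: 43.05
ee_pos: [0.3942, -0.328, -0.0313]
tcp_rot: [-38.2, 90.0, -40.4]
wrist_force: [-0.1, -0.1, -0.3]
opening: 0.0427
time: 44.05
ee_pos: [0.3942, -0.328, -0.0313]
tcp_rot: [-33.1, 89.9, -35.3]
wrist_force: [-0.6, 1.4, 4.6]
opening: 0.0268
shift [-101.3  290.9  116.1] turn -0.1 | yaw 87.9 pos [ 0.3942 -0.328  -0.0313] q [-39.8   1.8 -18.5  69.7   0.  -37.6] open 0.0268 F [-0.6  1.4  4.6] t 44.05
```

```bash
python3 -m jog '-5 0 0 0;-20 0 0 0;-45 0 0 0;-75 0 0 0;-95 10 4 0;-105 40 16 0;-105 80 32 0;-105 120 48 0'
python3 -m jog '0 40 15 0;0 80 31 0;0 115 46 0;0 145 58 0;0 162 65 0;0 171 68 0;0 171 68 0;0 171 68 0'
python3 - <<'E'
from h import *
plan(.5206,-.0412,.0377,88)
c=shot('wrist','w13')
im=c['color'].astype(int); m=((im[:,:,1]-im[:,:,0]>8)&(im[:,:,1]>im[:,:,2])).astype(np.uint8)
n,l,st,ce=cv2.connectedComponentsWithStats(m)
z=status.get_obs()['ee_pos'][2]+.0313+.007
for i in range(1,n):
    if st[i,4]>200: print(st[i],ce[i],px2w(c,*ce[i],z).round(4))
E
```

```text
time: 45.05
ee_pos: [0.4471, -0.2088, 0.0743]
tcp_rot: [-22.3, 89.9, -24.5]
wrist_force: [-0.4, -0.1, -0.4]
opening: 0.0265
time: 46.05
ee_pos: [0.5205, -0.042, 0.073]
tcp_rot: [-118.5, 90.0, -120.6]
wrist_force: [-0.2, -0.1, -0.2]
opening: 0.0266
shift [35.3  0.8  0.1] turn -0.2 | yaw 87.8 pos [ 0.5205 -0.042   0.073 ] q [-4.6  0.5 -8.1 81.4 -0.  -2.4] open 0.0266 F [-0.2 -0.1 -0.2] t 46.05
[ 254  260   52   35 1772] [279.67663657 277.08916479] [ 0.5241 -0.0415  0.1112]
```

```bash
python3 -m jog '8 0.8 0 0;16 0.8 0 0;23 0.8 0 0;28 0.8 0 0;31 0.8 0 0;33 0.8 0 0;34 0.8 0 0;34.5 0.8 0 0'
python3 -m jog '0.3 0 0 0;0.6 0 0 0;0.6 0 0 0;0.6 0 0 0;0.6 0 0 0;0.6 0 0 0;0.6 0 0 0;0.6 0 0 0'
```

```text
time: 47.1
ee_pos: [0.5208, -0.0405, 0.0385]
tcp_rot: [-1.8, 90.0, -3.9]
wrist_force: [-0.3, -0.6, -1.7]
opening: 0.0265
time: 48.1
ee_pos: [0.5208, -0.0405, 0.0378]
tcp_rot: [-5.4, 90.0, -7.6]
wrist_force: [-0.8, -0.4, 1.0]
opening: 0.0266
```

```bash
python3 -m jog '0.4 0 0 0;0.4 0 0 0;0.4 0 0 0;0.4 0 0 0;0.4 0 0 0;0.4 0 0 0;0.4 0 0 0;0.4 0 0 0'
python3 -m jog '0.3 0 0 0;0.3 0 0 0;0.3 0 0 0;0.3 0 0 0;0.3 0 0 0;-4 0 0 0;-15 0 0 0;-35 0 0 0' 0.5
```

```text
time: 49.1
ee_pos: [0.5209, -0.0405, 0.0377]
tcp_rot: [-0.5, 90.0, -2.6]
wrist_force: [-2.0, 0.1, 5.4]
opening: 0.0266
time: 50.1
ee_pos: [0.5205, -0.0405, 0.073]
tcp_rot: [-179.7, 90.0, 178.2]
wrist_force: [0.3, -0.2, 0.5]
opening: 0.0428
```

```bash
python3 -m jog '-20 0 0 0;-45 0 0 0;-60 -30 -10 0;-60 -75 -25 0;-60 -120 -40 0;-60 -165 -55 0;-60 -210 -70 0;-60 -240 -80 0'
python3 - <<'E'
from h import *
t=shot('top','t14'); s=shot('side','s14')
a=cv2.resize(t['color'][160:260,190:270],(320,400),interpolation=2); b=cv2.resize(s['color'][160:260,200:310],(440,400),interpolation=2)
cv2.imwrite('pics/m14.png',np.hstack([a,b])[:,:,::-1]); plan(.4,-.3,.1,88)
for n,u,v in [('cream',321,292),('stamp',170,281),('jar',310,142)]:
    x=load('top0')['color'].astype(np.float32)[v-18:v+18,u-18:u+18]; y=t['color'].astype(np.float32)[v-18:v+18,u-18:u+18]
    print(n,cv2.phaseCorrelate(x.mean(2),y.mean(2)),abs(x-y).mean().round(1))
E
```

```text
time: 51.1
ee_pos: [0.4311, -0.2792, 0.1334]
tcp_rot: [-38.4, 89.9, -40.6]
wrist_force: [0.3, 1.2, -0.2]
opening: 0.0426
shift [ 33.2 -21.5 -30.1] turn -0.3 | yaw 87.7 pos [ 0.4309 -0.2797  0.1332] q [-33.   -0.9  -2.8  88.   -0.  -30.7] open 0.0428 F [-1.1  0.1 -0.4] t 51.2
cream ((1.6037287150669073, 2.5462213202686073), 0.10002841625684573) 11.8
stamp ((-0.020797287163496492, 0.005430577570070483), 0.9975426786889633) 6.9
jar ((0.008351387732680848, 0.006786688969572907), 0.9957837254544835) 5.3
```

View pics/m14.png

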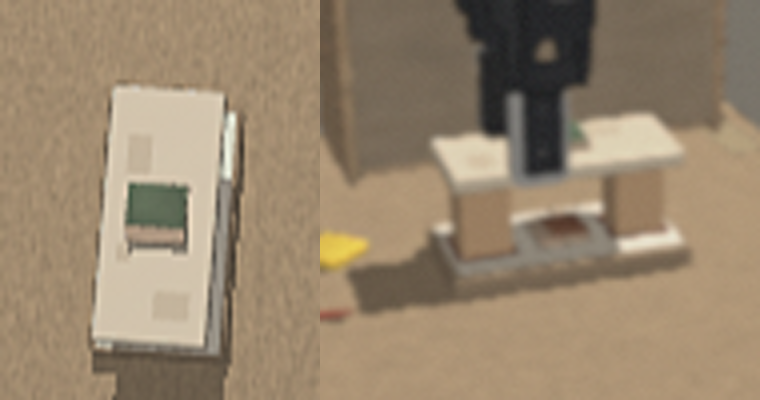

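```bash
python3 -m jog '-20 5 20 0;-40 10 40 0;-60 15 60 0;-70 20 80 0;-70 20 100 0;-70 20 110 0;-70 20 110 0;-70 20 110 0'
python3 - <<'E'
from h import *
t=shot('top','t15'); f=lambda a,b:(190+a/4,160+b/4)
centre('t14',[f(*p) for p in [(127,183),(188,186),(186,246),(125,241)]],.076)
centre('t14',[f(*p) for p in [(114,87),(225,94),(206,347),(94,343)]],.069)
for n,u,v in [('cream',321,292)]:
    for h in (12,18):
        x=load('top0')['color'].astype(np.float32)[v-h:v+h,u-h:u+h]; y=t['color'].astype(np.float32)[v-h:v+h,u-h:u+h]
        print(n,cv2.phaseCorrelate(x.mean(2),y.mean(2)),abs(x-y).mean().round(1))
o=status.get_obs(); print(o['ee_pos'],o['wrist_force'],o['time'])
E
```

```text
time: 52.2
ee_pos: [0.542, -0.2613, 0.2025]
tcp_rot: [168.6, 90.0, 166.5]
wrist_force: [-0.0, 0.0, -0.6]
opening: 0.0426
[ 0.52   -0.0425] [30.4 29.9 30.3 29. ] [ -91.3 -179.8   86.9    0.4]
[ 0.5195 -0.0436] [ 56.  127.3  55.5 128.9] [-92.1 177.7  89.6  -2. ]
cream ((-6.82072671137956, 4.921228648047132), 0.3766578775313165) 30.3
cream ((7.304035680543112, 3.888443323870705), 0.38244593143463135) 30.0
[ 0.54199855 -0.26145035  0.20261112] [-0.20622401  0.99769018 -0.76106296] 52.25
```

```bash
python3 - <<'E'
from h import *
s=shot('side','s15'); u,v=213,283
x=load('side0')['color'].astype(np.float32)[v-18:v+18,u-18:u+18]; y=s['color'].astype(np.float32)[v-18:v+18,u-18:u+18]
print(cv2.phaseCorrelate(x.mean(2),y.mean(2)),abs(x-y).mean().round(1))
p=np.clip(s['color'].astype(np.float32),0,255)
r=cv2.matchTemplate(s['color'][v-40:v+40,u-40:u+40],load('side0')['color'][v-12:v+12,u-15:u+15],cv2.TM_CCOEFF_NORMED); print(cv2.minMaxLoc(r),'unmoved would be',(25,28))
E
```

```text
((-0.14591670823004677, 0.5121969708286933), 0.8592654128133514) 5.6
(-0.3020321726799011, 0.9053646922111511, (41, 22), (25, 28)) unmoved would be (25, 28)
```

The cream tile hasn't moved, and neither have the stamp and jar. The stack is centred, so I'm handing in.

```bash
python3 -c "
from h import *
bot.job_done(); print(status.get_obs()['time'])"
```

```text
the job is handed in; nothing more can be done
the job is handed in; nothing more can be done
```

The stack is built and handed in: rust tile on the round mark, both posts on the square marks, upper shelf across them, and the green tile on top. It took about 52 s of robot time; no verdict is reported.

**Last checks:**
- **Placing:** from the top camera, the upper shelf is within about 1 mm of the lower shelf's centre and in line with it. The green tile is about 1 mm from the upper shelf's centre. Both posts are within about 1 mm of their marks.
- **Rust tile:** it was let down about 1 mm or less from the centre. After that I saw it on the mark in two pictures but did not measure it again.
- **Level:** the side picture shows the load upright and level. I judged this by eye and did not measure it.
- **Left alone:** the stamp and jar matched their first pictures in the top view. The arm hid the cream tile there, so I checked it in the side view, where it had not moved.

**What disagreed with the description:**
- **Fingertips:** they sit about 32 mm short of the reported tool point, found from the pictures before the first grasp. I set all heights from that.
- **Tile sizes:** the tiles measured about 28–30 mm, not the 34–40 mm given. The gripper closed to about 27 mm on the rust and green tiles, the two it picked up.
- **Cameras:** the top and wrist cameras differ by 2–3 mm, within what their stated 2 mm calibration allows.

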